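# Gauge a brass bushing and hold it up to the inspection camera

## Task

Take the brass flanged bushing out of the blue tray and test its bore on the gauge: slide it, flange down, all the way onto the pin until the flange rests flat on the steel block, then draw it off again. Then hold it in the air before the upward-looking inspection camera, flange end towards the lens, its bore in line with the lens axis and the flange face 100 mm in front of the glass, and finish while still holding it there, at rest. Do not bump the camera, and leave the steel spacer, the red bottle and the screwdriver where they are.

Things in the scene. Friction and masses are not known exactly. Their poses are not given: they have to be found in the camera images.
- bushing: brass flanged bushing, standing flange-down on the tray floor: flange 42 mm diameter and 6 mm thick at the bottom, above it a plain barrel 30 mm in diameter; 50 mm high in all, through bore 19 mm diameter, about 0.2 kg. Origin: centre of the flange's free (lower) face; z runs along the bore from the flange to the plain end. It is round: any grasp yaw on the barrel will do.
- bushing_top (a point): centre of the bushing's plain end, 50 mm from the flange face along the bore.
- tray: fixed open blue plastic tray, 230 mm (its x) by 150 mm (its y), 20 mm high, walls and floor 4 mm thick. Origin: centre of its underside on the bench; the parts stand on its floor, 4 mm above the bench.
- gauge: fixed gauge: bright steel block, 70 x 70 mm and 45 mm high, with a dark upright pin at the centre of its top. Pin 16 mm diameter, rising 33 mm above the block, its last 8 mm tapering to 8 mm diameter (1.5 mm of clearance all round in the bore). Origin: centre of the underside on the bench; z up.
- gauge_seat (a point): centre of the block's top face at the pin's root, 45 mm above the bench: where the bushing's origin lies when fully on.
- pin_tip (a point): tip of the pin, 78 mm above the bench.
- stand: fixed camera stand: grey base plate 110 x 80 mm, with a post at its +x end and an arm to the camera. Origin: on the bench, straight below the middle of the lens glass; it stands to the right of the gauge (towards -y) and its -x side faces roughly towards the robot.
- lens: the camera head, carried by the stand: black cylinder 42 mm diameter, 70 mm long, with a white ring light 58 mm in diameter around the glass. Origin: centre of the glass, 130 mm above the bench. z is the viewing direction (lens axis): it looks up, leaning 30 degrees from vertical towards the stand's -x side.
- focus (a point): point in the air on the lens axis 100 mm in front of the glass, about 217 mm above the bench: where the centre of the bushing's flange face must be held, with the bushing beyond it (its z along the lens z).
- spacer: bystander: plain steel spacer ring without flange, 40 mm outer and 20 mm inner diameter, 30 mm high, standing in the same tray at the other end. Origin: centre of its underside.
- bottle: bystander: red bottle with blue pointed nozzle, 38 mm diameter, 118 mm high, standing on the bench. Origin: centre of its underside; z up.
- screwdriver: bystander: screwdriver with orange handle lying on the bench, beyond the gauge. Its x runs along it from handle to blade.
Things that resemble listed ones, but are neither listed nor needed, are in the scene too. Leave any black look-alike of the bushing alone. Of the things that look like the stand, the middle-sized one is meant.

How it is judged:
By the outcome, as a careful person would: the job done as asked, in the order asked, and still so for the second after the job is handed in, while the arm keeps its last pose, push and grip.
It also fails if it takes over 48 s, if anything falls off the work surface, if the arm or the gripper's body presses on something with over 40 N, if the wrist force passes 120 N, or if a joint passes its speed limit or range.

## Robot

A 7-joint arm with a two-finger parallel gripper is mounted at the origin on the work surface. World frame = base frame: x ahead of the robot, y to its left, z up, the work surface at z = 0. Lengths are in m, angles in rad, forces in N, time in s.
With the tool pointing down it reaches from about 0.425 to 0.875 m from the base axis. Payload 4.7 kg.
Tool frame: the origin (TCP) lies on the centre line of the jaws, within the pads' length; the fingertips stand 17 mm ahead of it and the grasp point (between the pads) lies 2 mm behind it (env.tcp_to_tips is the distance from the TCP to the fingertips, in m); z points along the fingers, y is the line along which they close (so a half turn about z gives the same grasp; the last joint's range is limited). The gripper opens to 85 mm and grips with 20 to 120 N. Pads are 22 mm wide; open, the fingers measure 114 mm over their backs; the gripper's body (76 mm by 85 mm) begins 54 mm behind the grasp point. The pads swing forward as they close: fully open they stand 13 mm farther back than shut.
Start: joints at [1.169, 0.321, -0.07, 1.45, 0.023, 1.371, -0.057], TCP at [0.263, -0.595, 0.248] pointing down, gripper open.
Joint ranges: [-2.86, 2.86], [-0.3, 2.09], [-1.38, 1.24], [0.06, 2.45], [-1.56, 4.7], [0.09, 2.05], [-2.69, 2.69]. Speed limits (rad/s): [2.57, 2.57, 3.14, 3.14, 3.14, 3.14, 3.14].

## Interface

Orientations are given as a rotation vector (axis times angle).
In Python, from plant import env, planner, imaging gives the robot as it stands. Calls block until the motion is done:
- env.movep(position, orientation): joint-space move of the TCP to a pose.
- env.move_straight(position, orientation=None, feed=0.15, force_limit=None): straight line of the TCP; orientation=None keeps the orientation; feed is the mean speed in m/s. With force_limit (N) it stops when the force on the tool has changed by that much, and returns True; else False.
- env.goto_joints(angles): joint-space move.
- env.gripper_open() and env.grab(newtons=None): open the fingers fully, or close them until they stop; newtons is the grip in N (None keeps the last).
- env.dwell(seconds).
- planner.inverse_kinematics(position, orientation): joint angles nearest the present ones, or None.
- imaging.camera(name): name is "scene" or "top" or "wrist"; returns the picture (420x560x3 uint8, red, green, blue); there is no depth.
- imaging.camera_params(name): a dict with "vertical_fov" (degrees; the focal length in pixels is half the picture's height over the tangent of half this angle, whatever the lens; pixels are square), "cx", "cy" (the principal point, pixels), "cam_to_world" (4x4, takes a point from camera to world coordinates). Camera axes: x right, y up, looking along -z (the intrinsics and any distortion apply to the point x, -y, -z); pixel columns grow to the right and rows downward; lengths in m; the calibration is good to about 2 mm. A picture is of the moment at which its call begins: read the wrist's pose just before it. camera_params takes no time and is no camera call; for the wrist camera it gives the pose at the moment of the call.
A pose or a line that the arm cannot do raises env.PlanningError and nothing moves.
- env.sign_off(): hands the job in; it is judged then, once.
Readings, each from a call of its own:
- env.get_clock(): time.
- env.get_joint_pos(): joint angles.
- env.get_joint_vel(): joint speeds.
- env.get_tau(): joint torques, N m.
- env.get_ee_pos(): TCP position.
- env.get_tool_rot(): TCP orientation.
- env.get_ft_force(): force on the tool from outside, world axes, zero at the start.
- env.get_torque(): the same for the moment, N m.
- env.get_finger_gap(): opening from 0.0 (shut) to 1.0 (fully open).
- env.get_finger_force(): force on a finger pad.
Only numpy, scipy, OpenCV 4.12 (cv2) and the standard library are available. Lean on these libraries where they do the work, as an engineer would, in place of code of your own. Each camera call takes 0.05 s, during which the arm holds its last target. There are 200 camera calls.

## Working session

There is one attempt and no reset: what is moved stays moved. The work goes in short steps, each a Python script; the robot and the scene stay as the last script left them, time stands still between calls to the robot, and variables do not carry over. Pictures are saved under pics/ and viewed, at most 10 in all, crops included, and the job is handed in when it is done.

```bash
ls; mkdir -p pics
python3 - <<'E'
from plant import env, planner, imaging
import cv2,numpy as np
for n in ("scene","top","wrist"):
    p=imaging.camera_params(n); im=imaging.camera(n)
    cv2.imwrite(f"pics/{n}0.png",im[:,:,::-1]); print(n,{k:(np.round(v,4).tolist() if k!='x' else 0) for k,v in p.items()})
a=cv2.imread("pics/scene0.png");b=cv2.imread("pics/top0.png")
print(env.get_clock(),env.get_ee_pos(),env.get_tool_rot(),env.get_ft_force())
E
```

```text
pics
scene {'vertical_fov': 54.9649, 'cx': 284.0585, 'cy': 208.269, 'cam_to_world': [[0.0507, -0.8527, 0.52, 1.0399], [0.9986, 0.0361, -0.0381, -0.1215], [0.0137, 0.5212, 0.8533, 0.9059], [0.0, 0.0, 0.0, 1.0]]}
top {'vertical_fov': 49.8982, 'cx': 273.9093, 'cy': 205.7961, 'cam_to_world': [[-0.0269, 0.9945, -0.1012, 0.4557], [-0.9996, -0.0262, 0.0086, -0.0708], [0.0059, 0.1014, 0.9948, 1.3532], [0.0, 0.0, 0.0, 1.0]]}
wrist {'vertical_fov': 60.4726, 'cx': 278.6568, 'cy': 206.988, 'cam_to_world': [[0.4043, 0.8776, 0.2578, 0.3277], [-0.9146, 0.3884, 0.1124, -0.5656], [-0.0015, -0.2812, 0.9596, 0.3741], [0.0, 0.0, 0.0, 1.0]]}
0.15 [ 0.26234002 -0.59430617  0.24747456] [-3.07257755e+00 -6.48211468e-01  6.52548835e-04] [ 0.64353508 -0.6091302  -0.17283784]
```

View pics/scene0.png

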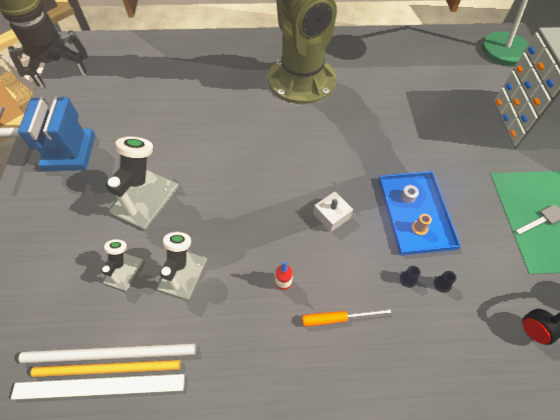

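View pics/top0.png

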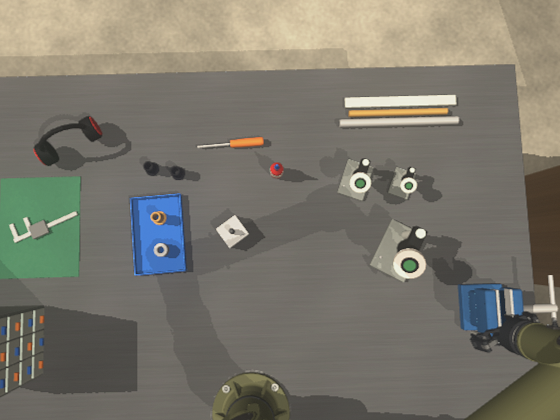

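The brass bushing is at scene (424,222) and top (158,217), with the spacer at top (160,250). The gauge is at scene (333,211) and top (232,231). The middle-sized stand's ring is at scene (177,241) and top (360,183). Next I'll get coarse positions and move the wrist camera over them.

```bash
cat > h.py <<'E'
from plant import env, planner, imaging
import cv2, numpy as np
from scipy.spatial.transform import Rotation as R
def ray(p,uv):
    f=210/np.tan(np.radians(p["vertical_fov"])/2); T=np.array(p["cam_to_world"])
    d=T[:3,:3]@np.array([(uv[0]-p["cx"])/f,-(uv[1]-p["cy"])/f,-1]); return T[:3,3],d/np.linalg.norm(d)
def plane(p,uv,z):
    o,d=ray(p,uv); return o+d*(z-o[2])/d[2]
def tri(obs):
    A=np.zeros((3,3));b=np.zeros(3);L=[]
    for p,uv in obs:
        o,d=ray(p,uv);M=np.eye(3)-np.outer(d,d);A+=M;b+=M@o;L.append((M,o))
    x=np.linalg.solve(A,b); return x,max(np.linalg.norm(M@(x-o)) for M,o in L)
def proj(p,X):
    f=210/np.tan(np.radians(p["vertical_fov"])/2); T=np.array(p["cam_to_world"])
    c=T[:3,:3].T@(np.asarray(X)-T[:3,3]); return np.array([p["cx"]-f*c[0]/c[2],p["cy"]+f*c[1]/c[2]])
def down(yaw): # tool z down, tool y at angle yaw from world y
    return (R.from_euler('z',yaw)*R.from_euler('x',np.pi)).as_rotvec()
def snap(name,tag):
    p=imaging.camera_params(name); im=imaging.camera(name)[:,:,::-1].copy(); cv2.imwrite(f"pics/{tag}.png",im); np.save(f"pics/{tag}.npy",p,allow_pickle=True); return p,im
def load(tag): return np.load(f"pics/{tag}.npy",allow_pickle=True).item(),cv2.imread(f"pics/{tag}.png")
E
python3 - <<'E'
from h import *
s=imaging.camera_params("scene");t=imaging.camera_params("top")
for n,a,b in [("bush top",(426,217),(157,216)),("pin",(334,202),(232,231)),("mid glass",(177,242),(360,183)),("big glass",(134,143),(409,264)),("small",(116,247),(408,185)),("midpost",(166,272),(366,161)),("bottle tip",(284,266),(276,167))]:
    x,e=tri([(s,a),(t,b)]); print(n,x.round(3),round(e,4),round(np.hypot(x[0],x[1]),3))
T=np.array(imaging.camera_params("wrist")["cam_to_world"]); Rt=R.from_rotvec(env.get_tool_rot()).as_matrix()
print("cam in tool",(Rt.T@(T[:3,3]-env.get_ee_pos())).round(3), (Rt.T@T[:3,:3]).round(3))
for yaw in np.arange(-3.14,3.2,.52):
    q=[planner.inverse_kinematics(p,down(yaw)) for p in ([.5,.15,.3],[.5,.05,.3],[.55,-.3,.35])]
    print(round(yaw,2),[None if v is None else np.round(v,1).tolist() for v in q])
E
```

```text
bush top [0.567 0.255 0.066] 0.0027 0.622
pin [0.518 0.039 0.07 ] 0.0001 0.519
mid glass [ 0.638 -0.321  0.123] 0.0004 0.714
big glass [ 0.415 -0.423  0.191] 0.0006 0.593
small [ 0.632 -0.46   0.099] 0.0001 0.782
midpost [ 0.701 -0.342  0.111] 0.0007 0.78
bottle tip [ 0.693 -0.092  0.098] 0.0012 0.699
cam in tool [ 0.071 -0.    -0.127] [[ 0.     0.96   0.281]
 [ 1.    -0.    -0.   ]
 [-0.     0.281 -0.96 ]]
-3.14 [[0.7, 0.1, -1.1, 1.7, 0.1, 1.4, 1.2], [0.7, 0.0, -0.9, 1.7, 0.0, 1.4, 1.4], [0.9, 0.3, -0.6, 1.3, 0.2, 1.6, 1.9]]
-2.62 [[0.8, 0.1, -1.2, 1.7, 0.1, 1.4, 1.7], [1.1, 0.1, -1.2, 1.7, 0.0, 1.4, 1.9], [1.3, 0.5, -1.2, 1.3, 0.4, 1.6, 2.3]]
-2.1 [[0.8, 0.1, -1.2, 1.7, 0.1, 1.4, 2.2], [-1.2, -0.1, 1.0, 1.8, 0.1, 1.4, 2.4], None]
-1.58 [None, None, [-0.3, 0.4, 1.1, 1.4, -0.3, 1.6, -2.4]]
-1.06 [None, None, [0.6, 0.3, -0.2, 1.3, 0.0, 1.6, -2.2]]
-0.54 [[0.7, 0.1, -1.1, 1.7, 0.1, 1.4, -2.5], [0.7, 0.0, -0.8, 1.7, 0.0, 1.4, -2.3], [0.6, 0.3, -0.2, 1.3, 0.1, 1.6, -1.7]]
-0.02 [[-0.1, 0.0, -0.2, 1.7, 0.0, 1.4, -1.9], [0.6, 0.0, -0.7, 1.7, 0.0, 1.4, -1.7], [0.7, 0.3, -0.3, 1.3, 0.1, 1.6, -1.2]]
0.5 [[-0.1, 0.0, -0.2, 1.7, 0.0, 1.4, -1.4], [0.5, 0.0, -0.6, 1.7, 0.0, 1.4, -1.2], [0.7, 0.3, -0.3, 1.3, 0.1, 1.6, -0.7]]
1.02 [[-0.1, 0.0, -0.2, 1.7, 0.0, 1.4, -0.9], [0.3, 0.0, -0.5, 1.7, 0.0, 1.4, -0.7], [0.8, 0.3, -0.4, 1.3, 0.1, 1.6, -0.2]]
1.54 [[-0.1, 0.0, -0.2, 1.7, 0.0, 1.4, -0.4], [0.2, -0.0, -0.4, 1.7, -0.0, 1.4, -0.2], [0.8, 0.3, -0.4, 1.3, 0.1, 1.6, 0.3]]
2.06 [[-0.1, 0.0, -0.2, 1.7, 0.0, 1.4, 0.1], [0.2, -0.0, -0.3, 1.7, -0.0, 1.4, 0.3], [0.8, 0.3, -0.5, 1.3, 0.1, 1.6, 0.9]]
2.58 [[-0.1, 0.0, -0.2, 1.7, 0.0, 1.4, 0.7], [0.1, -0.0, -0.2, 1.7, -0.0, 1.4, 0.9], [0.9, 0.3, -0.5, 1.3, 0.1, 1.6, 1.4]]
3.1 [[0.6, 0.1, -1.0, 1.7, 0.1, 1.4, 1.1], [0.7, 0.0, -0.9, 1.7, 0.0, 1.4, 1.4], [0.9, 0.3, -0.6, 1.3, 0.2, 1.6, 1.9]]
```

Run:
```python
from h import *
def go(p,yaw,tag):
    env.movep(p,down(yaw)); snap("wrist",tag); print(tag,env.get_clock(),env.get_ee_pos().round(4),np.round(env.get_joint_pos(),2))
go([.60,-.38,.36],.6,"wA"); go([.56,-.22,.36],.6,"wB")
go([.53,.08,.34],.6,"wC"); go([.53,.2,.34],.6,"wD")
ims=[load(t)[1] for t in ("wA","wB","wC","wD")]
m=np.vstack([np.hstack(ims[:2]),np.hstack(ims[2:])]); cv2.imwrite("pics/m1.png",cv2.resize(m,(800,600),interpolation=cv2.INTER_AREA))
```

```text
wA 1.7333 [ 0.5983 -0.3823  0.3595] [ 0.7   0.45 -0.27  1.07  0.12  1.64 -0.51]
wB 2.4833 [ 0.5596 -0.2221  0.3599] [ 0.62  0.21 -0.34  1.38  0.07  1.56 -0.69]
wC 3.6917 [0.5308 0.0775 0.3398] [ 0.35  0.08 -0.57  1.57  0.04  1.51 -1.2 ]
wD 4.2917 [0.5309 0.1983 0.3397] [ 0.19  0.16 -0.68  1.5   0.1   1.52 -1.46]
```

View pics/m1.png

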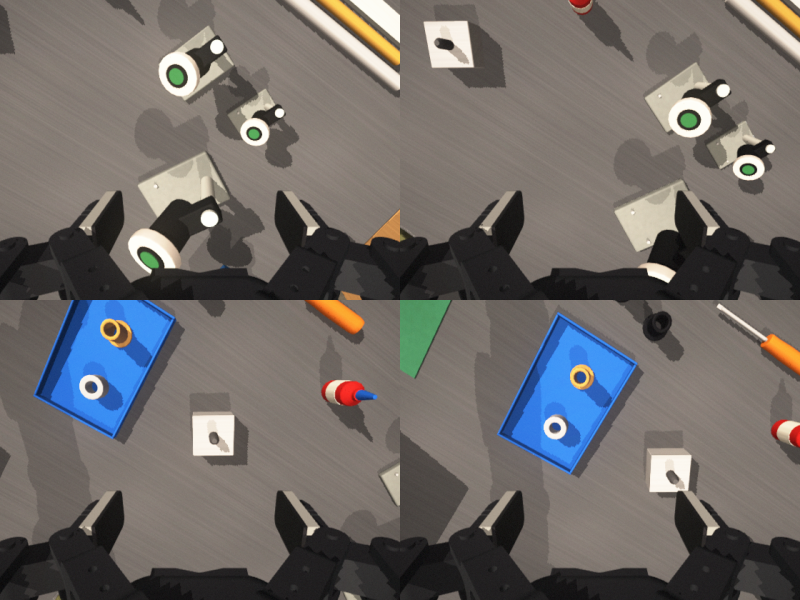

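The four views show the mid stand's green glass at wA≈(248,106) and wB≈(406,165). The bushing is at wC≈(162,43) and wD≈(253,108). The gauge block top is at wC≈(298,188) and wD≈(377,240).

```bash
cat >> h.py <<'E'
def blob(mask,near,amin=20):
    n,l,st,c=cv2.connectedComponentsWithStats(mask.astype(np.uint8))
    i=min((i for i in range(1,n) if st[i,4]>=amin),key=lambda i:np.hypot(*(c[i]-near)))
    m=(l==i).astype(np.uint8); ct=max(cv2.findContours(m,cv2.RETR_EXTERNAL,cv2.CHAIN_APPROX_NONE)[0],key=len)
    return c[i],st[i,4],ct
def hsv(im): return [c.astype(int) for c in cv2.split(cv2.cvtColor(im,cv2.COLOR_BGR2HSV))]
def green(im,near):
    H,S,V=hsv(im); c,a,ct=blob((H>40)&(H<85)&(S>70)&(V>60),near); return c,a,cv2.fitEllipse(ct)
def ring(im,near):
    H,S,V=hsv(im); c,a,ct=blob((S<45)&(V>190),near,150); return c,a,cv2.fitEllipse(cv2.convexHull(ct))
E
python3 - <<'E'
from h import *
D={t:load(t) for t in("wA","wB","wC","wD")}
g={}
for t,n in (("wA",(248,106)),("wB",(406,165))):
    p,im=D[t]; c,a,e=green(im,n); r=ring(im,n); H,S,V=hsv(im)
    # post top: white blob beside
    post=blob((S<45)&(V>190),{"wA":(303,66),"wB":(453,126)}[t],30)
    g[t]=(e[0],r[2][0],post[0]); print(t,"green",a,e,"ring",r[1],r[2],"post",post[0],post[1])
for i,n in enumerate(("glass","ring","post")): 
    x,e=tri([(D[t][0],g[t][i]) for t in g]); print(n,x.round(4),round(e,4))
b={}
for t,n,gn in (("wC",(162,43),(298,188)),("wD",(253,108),(377,240))):
    p,im=D[t];H,S,V=hsv(im)
    c,a,ct=blob((H>8)&(H<30)&(S>90)&(V>90),n,100); 
    print(t,"brass",c,a,cv2.boundingRect(ct))
    x,y,w,h=cv2.boundingRect(ct); cv2.imwrite(f"pics/c{t}.png",cv2.resize(im[max(y-15,0):y+h+15,x-15:x+w+15],(400,400),interpolation=cv2.INTER_CUBIC))
    c,a,ct=blob((S<40)&(V>200),gn,300); q=cv2.minAreaRect(ct); print("block",c,a,q, cv2.approxPolyDP(cv2.convexHull(ct),5,True)[:,0].tolist())
    x,y,w,h=cv2.boundingRect(ct); cv2.imwrite(f"pics/g{t}.png",cv2.resize(im[y-15:y+h+15,x-15:x+w+15],(400,400),interpolation=cv2.INTER_CUBIC))
cv2.imwrite("pics/m2.png",cv2.resize(np.vstack([np.hstack([cv2.imread(f"pics/{k}{t}.png") for t in("wC","wD")]) for k in "cg"]),(600,600)))
E
```

```text
wA green 413 ((246.3673553466797, 106.63842010498047), (19.87921714782715, 24.46940803527832), 151.06675720214844) ring 2756 ((271.2398681640625, 86.79119873046875), (80.07130432128906, 111.5379409790039), 42.22072219848633) post [303.1559322   65.09830508] 295
wB green 409 ((403.8138427734375, 168.14096069335938), (20.431093215942383, 23.56011962890625), 94.92681121826172) ring 3955 ((395.8403625488281, 143.74075317382812), (93.89434051513672, 98.61529541015625), 110.5000991821289) post [452.16216216 126.27799228] 259
glass [ 0.6361 -0.3199  0.1333] 0.0
ring [ 0.662  -0.3269  0.0439] 0.0038
post [ 0.699  -0.3431  0.1076] 0.0001
wC brass [163.54445554  45.82117882] 1001 (141, 27, 44, 39)
block [297.21598878 187.61079944] 2852 ((298.0, 189.0), (56.0, 58.0), 90.0) [[327, 161], [325, 217], [270, 216], [270, 162]]
wD brass [254.97953216 107.2251462 ] 684 (238, 91, 34, 34)
block [376.464687   240.89004815] 2492 ((378.0, 242.5), (51.0, 58.0), 90.0) [[407, 217], [402, 266], [349, 268], [352, 217]]
```

View pics/m2.png

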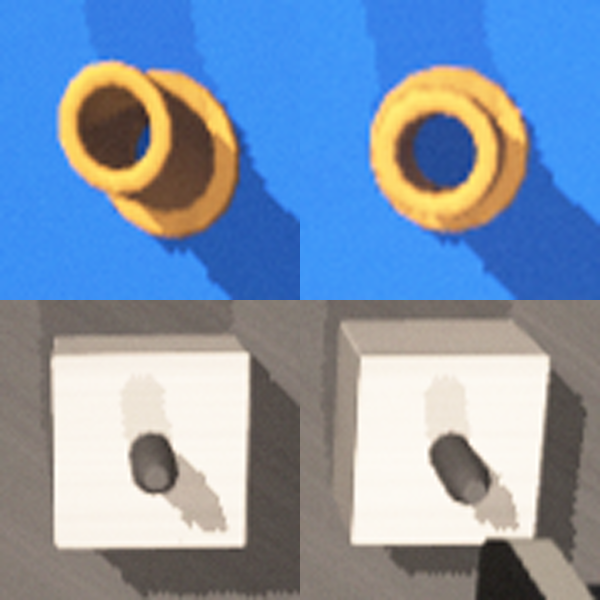

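Top left shows the bushing's plain end and bore in wC, and bottom shows the block with its pin; a finger clips the block corner in wD. I'll take closer pairs at fixed orientations, including a tilted pair looking down the lens axis.

```bash
cat >> h.py <<'E'
def tilted(az,yaw): # tool z = -lens axis (lens leaning 30deg toward azimuth az)
    n=np.array([.5*np.cos(az),.5*np.sin(az),np.sqrt(.75)])
    tilt=R.from_rotvec(np.cross([0,0,1],n)/.5*np.pi/6)
    return (tilt*R.from_rotvec(down(yaw))).as_rotvec(), n
E
python3 - <<'E'
from h import *
def go(p,rv,tag):
    env.movep(p,rv); snap("wrist",tag); print(tag,round(env.get_clock(),2),env.get_ee_pos().round(4))
az=np.radians(159.8); G=np.array([.636,-.320,.131])
for yaw in np.arange(-.6,2.2,.3):
    rv,n=tilted(az,yaw); q=[planner.inverse_kinematics(G+n*d,rv) for d in (.137,.23)]
    print(round(yaw,2),[None if v is None else np.round(v,2).tolist() for v in q])
y=np.array([np.sin(.6),-np.cos(.6),0])
for t,c in (("b",[.567,.255,.22]),("g",[.518,.039,.22])):
    for i,s in ((1,.035),(2,-.035)): go(np.array(c)+y*s,down(.6),t+str(i))
ims=[load(t)[1] for t in ("b1","b2","g1","g2")]
cv2.imwrite("pics/m3.png",cv2.resize(np.vstack([np.hstack(ims[:2]),np.hstack(ims[2:])]),(800,600),interpolation=cv2.INTER_AREA))
E
```

```text
-0.6 [[0.96, -0.01, -0.48, 1.92, -0.1, 0.71, -1.64], [0.99, -0.17, -0.44, 1.89, -0.2, 0.9, -1.56]]
-0.3 [[0.93, -0.01, -0.46, 1.92, -0.1, 0.71, -1.34], [0.94, -0.17, -0.41, 1.89, -0.19, 0.89, -1.26]]
0.0 [[0.91, -0.01, -0.44, 1.92, -0.1, 0.71, -1.04], [0.91, -0.17, -0.38, 1.89, -0.19, 0.89, -0.97]]
0.3 [[0.89, -0.01, -0.42, 1.92, -0.1, 0.71, -0.74], [0.89, -0.17, -0.36, 1.89, -0.18, 0.89, -0.68]]
0.6 [[0.81, -0.01, -0.34, 1.92, -0.1, 0.71, -0.44], [0.79, -0.16, -0.27, 1.89, -0.16, 0.89, -0.4]]
0.9 [[0.7, -0.01, -0.22, 1.92, -0.09, 0.71, -0.15], [0.65, -0.16, -0.15, 1.9, -0.12, 0.89, -0.12]]
1.2 [[0.64, -0.02, -0.17, 1.93, -0.09, 0.71, 0.15], [0.57, -0.17, -0.08, 1.9, -0.1, 0.89, 0.16]]
1.5 [[0.62, -0.02, -0.15, 1.93, -0.09, 0.71, 0.45], [0.56, -0.17, -0.07, 1.9, -0.1, 0.89, 0.46]]
1.8 [[0.62, -0.02, -0.15, 1.93, -0.09, 0.71, 0.75], [0.54, -0.17, -0.05, 1.9, -0.1, 0.89, 0.76]]
2.1 [[0.6, -0.02, -0.13, 1.93, -0.09, 0.71, 1.05], [0.5, -0.17, -0.02, 1.9, -0.09, 0.89, 1.05]]
b1 4.94 [0.5875 0.2257 0.2222]
b2 5.38 [0.5477 0.2843 0.2227]
g1 6.49 [0.5381 0.0121 0.2203]
g2 6.92 [0.4982 0.0693 0.2202]
```

View pics/m3.png

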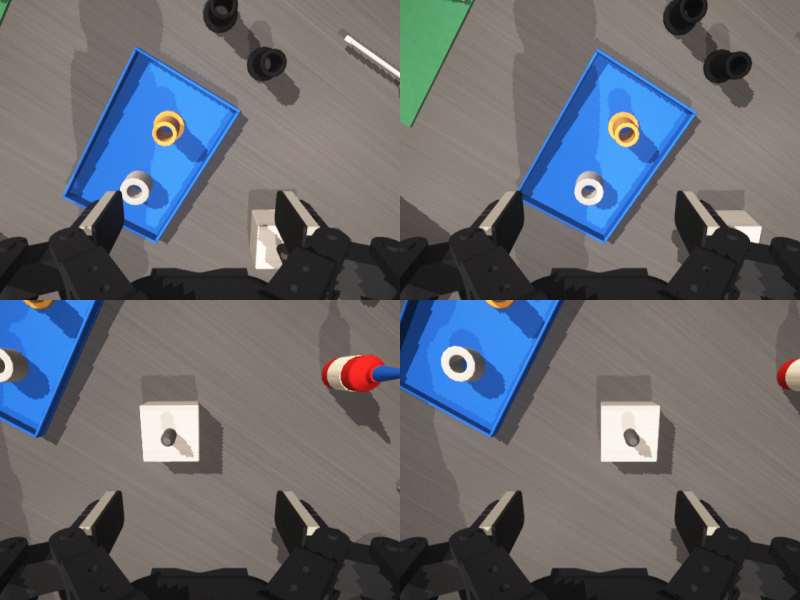

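```bash
cat >> h.py <<'E'
def bore(im,near,vmin=150): # hole of the bright brass ring
    H,S,V=hsv(im); m=((H>8)&(H<32)&(S>80)&(V>vmin)).astype(np.uint8)
    cts,hi=cv2.findContours(m,cv2.RETR_CCOMP,cv2.CHAIN_APPROX_NONE)
    hs=[c for c,h in zip(cts,hi[0]) if h[3]>=0 and len(c)>20]
    c=min(hs,key=lambda c:np.hypot(*(c[:,0].mean(0)-near))); return cv2.fitEllipse(c)
def block(im,near):
    H,S,V=hsv(im); c,a,ct=blob((S<45)&(V>140)&(V<=255),near,500)
    return c,a,cv2.approxPolyDP(cv2.convexHull(ct),6,True)[:,0].astype(float)
E
python3 - <<'E'
from h import *
ob=[];og=[]
for t,n in (("b1",(232,184)),("b2",(318,184))):
    p,im=load(t)
    for v in (170,200,225):
        try: e=bore(im,n,v);print(t,v,np.round(e[0],1),np.round(e[1],1))
        except Exception as x: print(t,v,x)
for t,n in (("g1",(238,185)),("g2",(322,185))):
    p,im=load(t);H,S,V=hsv(im)
    for v in (150,190,225):
        c,a,ct=blob((S<60)&(V>v),n,500); print(t,v,cv2.approxPolyDP(cv2.convexHull(ct),6,True)[:,0].tolist())
    d=blob((V<120)&(S<80),n,30); print("pin",d[0],d[1],cv2.boundingRect(d[2]), cv2.minAreaRect(d[2]))
E
```

```text
b1 170 [229.5 186. ] [20.2 24.3]
b1 200 [229.5 186.3] [21.5 24.3]
b1 225 [229.4 186.6] [22.6 24.8]
b2 170 [315.7 186.7] [17.8 24. ]
b2 200 [316.2 187.1] [19.4 24.7]
b2 225 [316.6 187.7] [21.3 24.5]
g1 150 [[276, 142], [278, 224], [201, 226], [195, 148]]
g1 190 [[277, 147], [277, 225], [201, 225], [195, 149]]
g1 225 [[276, 147], [277, 224], [201, 225], [196, 149]]
pin [237.3277027  190.65878378] 296 (226, 180, 21, 25) ((236.00003051757812, 192.00001525878906), (18.34120750427246, 24.6657657623291), 18.43494987487793)
g2 150 [[363, 148], [357, 226], [281, 225], [281, 143]]
g2 190 [[363, 148], [358, 225], [281, 225], [281, 148]]
g2 225 [[363, 149], [358, 225], [281, 224], [282, 148]]
pin [323.20141343 190.98939929] 283 (314, 181, 21, 24) ((324.0, 192.5), (23.0, 20.0), 90.0)
```

Run:
```python
from h import *
P={t:load(t)[0] for t in("b1","b2","g1","g2")}
for v in(((229.4,186.6),(316.6,187.7)),((229.5,186.3),(316.2,187.1))):
    x,e=tri([(P["b1"],v[0]),(P["b2"],v[1])]);print("bush top",x.round(4),round(e,5))
g1=[[277,147],[277,225],[201,225],[195,149]];g2=[[363,148],[358,225],[281,225],[281,148]]
C=[tri([(P["g1"],a),(P["g2"],b)]) for a,b in zip(g1,g2)];X=np.array([c[0] for c in C]);print(X.round(4),[round(c[1],4) for c in C])
print("gauge",X.mean(0).round(4),"edges",np.linalg.norm(X-np.roll(X,1,0),axis=1).round(4))
# same at plane z=mean
for t,g in(("g1",g1),("g2",g2)): print(np.mean([plane(P[t],c,.045) for c in g],0).round(4))
print("block height diff check, pin", tri([(P["g1"],(237.3,190.7)),(P["g2"],(323.2,191))])[0].round(4))
az=np.radians(159.8); G=np.array([.636,-.320,.131]); rv,n=tilted(az,.6); ty=R.from_rotvec(rv).as_matrix()[:,1]
env.movep([.5,-.1,.36],rv)
for t,s in(("l1",.04),("l2",-.04)):
    env.movep(G+n*.2+ty*s,rv); env.dwell(.3); snap("wrist",t); print(t,round(env.get_clock(),2),env.get_ee_pos().round(4),(G+n*.2+ty*s).round(4))
cv2.imwrite("pics/m4.png",cv2.resize(np.hstack([load(t)[1] for t in("l1","l2")]),(800,300)))
```

```text
bush top [0.5668 0.261  0.0544] 0.00011
bush top [0.5667 0.2611 0.0526] 0.00024
[[ 0.5661  0.0324  0.0444]
 [ 0.5102 -0.0059  0.0463]
 [ 0.4705  0.0492  0.0424]
 [ 0.5265  0.0883  0.0446]] [np.float64(0.0002), np.float64(0.0002), np.float64(0.0001), np.float64(0.0005)]
gauge [0.5183 0.041  0.0444] edges [0.0685 0.0678 0.0681 0.0684]
[0.5184 0.0408 0.045 ]
[0.5186 0.0411 0.045 ]
block height diff check, pin [0.5187 0.04   0.0547]Traceback (most recent call last):
  File "<stdin>", line 12, in <module>
plant.PlanningError: the arm cannot take that pose within its joint ranges
```

Run:
```python
from h import *
az=np.radians(159.8); G=np.array([.636,-.320,.131]); rv,n=tilted(az,.6); ty=R.from_rotvec(rv).as_matrix()[:,1]
env.movep([.53,-.12,.36],down(.6))
for t,s in(("l1",.04),("l2",-.04)):
    env.movep(G+n*.2+ty*s,rv); env.dwell(.3); snap("wrist",t); print(t,round(env.get_clock(),2),env.get_ee_pos().round(4),(G+n*.2+ty*s).round(4))
cv2.imwrite("pics/m4.png",cv2.resize(np.hstack([load(t)[1] for t in("l1","l2")]),(800,300)))
```

```text
l1 9.04 [ 0.5613 -0.316   0.3206] [ 0.5606 -0.317   0.3205]
l2 9.81 [ 0.524  -0.2546  0.2882] [ 0.5237 -0.254   0.2879]
```

View pics/m4.png

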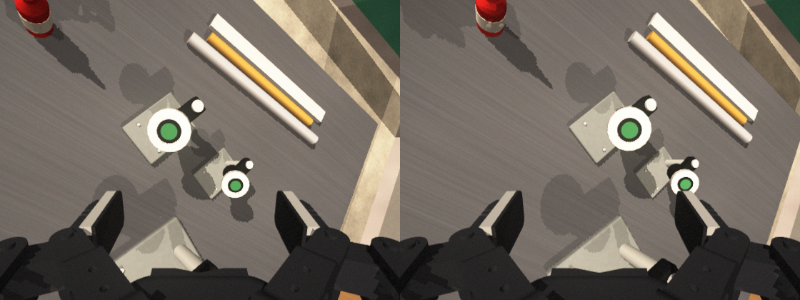

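Both views show the mid lens nearly face-on: green glass at l1≈(236,183) and l2≈(320,181), with the grey base plate to its left. I'll get the lens centre and the stand's azimuth.

Run:
```python
from h import *
obs=[];ro=[];po=[]
for t,n,pn in(("l1",(236,183),(277,147)),("l2",(320,181),(350,145))):
    p,im=load(t); c,a,e=green(im,n); H,S,V=hsv(im)
    r=blob((S<45)&(V>225),n,300); re=cv2.fitEllipse(cv2.convexHull(r[2])); po_=blob((S<45)&(V>225),pn,40)
    print(t,"green",np.round(e[0],1),np.round(e[1],1),"ring",np.round(re[0],1),np.round(re[1],1),r[1],"post",po_[0].round(1),po_[1])
    obs.append((p,e[0]));ro.append((p,re[0]));po.append((p,po_[0]))
    u,v=int(e[0][0]),int(e[0][1]); print("plate BGR",im[v,u-48],"HSV",H[v,u-48],S[v,u-48],V[v,u-48],"bench",im[v,u-85],H[v,u-85],S[v,u-85])
for n,o in(("glass",obs),("ring",ro),("post",po)): x,e=tri(o);print(n,x.round(4),round(e,5))
g=tri(obs)[0];q=tri(po)[0];r=tri(ro)[0]; print("az from post",np.degrees(np.arctan2(*(g-q)[[1,0]])),np.degrees(np.arctan2(*(r-q)[[1,0]])))
ims=[]
for t,c in(("wA",(246,107)),("wB",(404,168)),("l1",(236,183)),("l2",(320,181))):
    p,im=load(t); ims.append(cv2.resize(im[max(c[1]-85,0):max(c[1]-85,0)+150,c[0]-90:c[0]+90],(400,300),interpolation=cv2.INTER_CUBIC)); print(t,c[0]-90,max(c[1]-85,0))
cv2.imwrite("pics/m5.png",np.vstack([np.hstack(ims[:2]),np.hstack(ims[2:])]))
```

```text
l1 green [236.2 183.8] [23.5 24.2] ring [236.2 182.3] [61.  61.7] 1991 post [276.6 147.9] 216
plate BGR [169 187 196] HSV 20 35 196 bench [108 119 126] 18 36
l2 green [321.1 181.9] [23.7 24.4] ring [320.5 180. ] [60.4 61.8] 1988 post [351.1 145.9] 198
plate BGR [170 191 199] HSV 22 37 199 bench [105 112 122] 12 36
glass [ 0.636  -0.3199  0.1331] 1e-05
ring [ 0.6379 -0.3195  0.1311] 0.00018
post [ 0.6991 -0.3431  0.1073] 0.0001
az from post 159.78107659484635 158.8859519533936
wA 156 22
wB 314 83
l1 146 98
l2 230 96
```

View pics/m5.png

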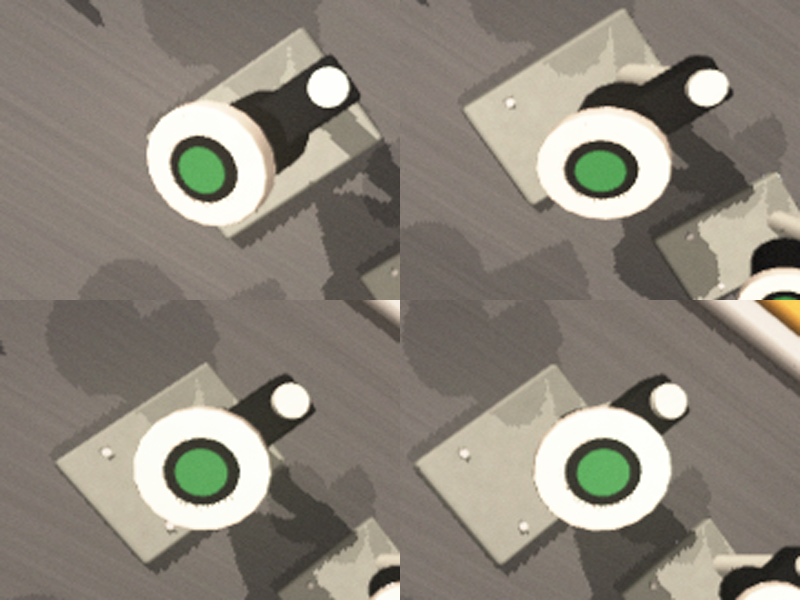

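Run:
```python
from h import *
P1,P2=load("l1")[0],load("l2")[0]
L,Tp,B=[tri([(P1,a),(P2,b)]) for a,b in (((171.65,178.5),(236.75,177.5)),((239.15,130),(300.2,128)),((212.6,230.5),(275.9,228.5)))]
for x in(L,Tp,B): print(x[0].round(4),round(x[1],5))
for P,l,t,b in((P1,(171.65,178.5),(239.15,130),(212.6,230.5)),(P2,(236.75,177.5),(300.2,128),(275.9,228.5))):
    l,t,b=[plane(P,c,.008) for c in(l,t,b)]; d1=l-t;d2=l-b
    print("len",np.linalg.norm(d1),np.linalg.norm(d2),"az x",np.degrees(np.arctan2(d1[1],d1[0])),"from y side",np.degrees(np.arctan2(d2[1],d2[0]))-90, "mid -x edge",((l+b)/2).round(4))
o=[]
for n,f,nr in(("scene","scene0",(177,242)),("top","top0",(360,183))):
    im=cv2.imread(f"pics/{f}.png"); p=imaging.camera_params(n); c,a,e=green(im,nr); print(n,c,a,e[0]); o.append((p,c))
print("glass s/t",tri(o))
for t,n in(("wA",(246,107)),("wB",(404,168)),("l1",(236,184)),("l2",(321,182))):
    p,im=load(t);c,a,e=green(im,n);o.append((p,e[0]))
print("all",tri(o), "wrist4",tri(o[2:]))
```

```text
[ 0.6294 -0.2764  0.0057] 0.00018
[ 0.7273 -0.3131  0.0145] 0.00032
[ 0.6008 -0.3502  0.0102] 0.0004
len 0.10739409820574593 0.08001931258871149 az x 159.22588244673543 from y side -20.8313993162935 mid -x edge [ 0.6149 -0.3135  0.008 ]
len 0.10947220472411974 0.07959595255611522 az x 159.16877829567773 from y side -19.830833286970545 mid -x edge [ 0.6151 -0.3134  0.008 ]
scene [176.89830508 238.08474576] 59 (176.88088989257812, 238.069580078125)
top [359.85454545 183.23636364] 55 (359.8725280761719, 183.25270080566406)
glass s/t (array([ 0.63535659, -0.31815989,  0.13587273]), np.float64(0.0007931961364313516))
all (array([ 0.63558093, -0.31910658,  0.13479371]), np.float64(0.0015081058550450318)) wrist4 (array([ 0.63605492, -0.31990653,  0.13300885]), np.float64(0.00010197608688607559))
```

Lens azimuth is about 159.5° (post and plate edges agree) and the glass is at about (0.636,-0.320,0.132), which passes the size and height checks. Next I'll grasp the bushing.

```bash
cat >> h.py <<'E'
def settle(p,rv,feed=.1,n=2,fl=None,tol=3e-4):
    p=np.array(p,float);c=p.copy()
    for i in range(n+1):
        if env.move_straight(c,rv,feed=feed,force_limit=fl): print("STOP",env.get_ee_pos().round(4)); return True
        env.dwell(.15); e=p-env.get_ee_pos()
        if np.linalg.norm(e)<tol: break
        c=c+e
    print("at",env.get_ee_pos().round(4),"err mm",(e*1e3).round(2),"t",round(env.get_clock(),2)); return False
E
python3 - <<'E'
from h import *
rv=down(.6); b=np.array([.5668,.2610])
env.movep([.53,-.12,.36],rv)
env.movep([*b,.13],rv); settle([*b,.10],rv)
s=settle([*b,.0415],rv,feed=.08,fl=15)
if not s:
    env.grab(60); env.dwell(.2); print("gap",env.get_finger_gap(),env.get_finger_force(),env.get_ee_pos().round(4))
    env.move_straight([*b,.16],rv,feed=.15); env.dwell(.3)
    print("gap",env.get_finger_gap(),env.get_finger_force(),env.get_ee_pos().round(4),env.get_ft_force().round(2),env.get_clock())
p,im=snap("wrist","h1")
cv2.imwrite("pics/h1v.png",im)
E
```

```text
at [0.5667 0.261  0.0999] err mm [0.08 0.01 0.15] t 13.59
at [0.5667 0.2611 0.0415] err mm [ 0.06 -0.07  0.05] t 15.43
gap 0.3390880090395534 59.28239945322275 [0.567  0.2611 0.0418]
gap 0.3369924289120251 59.26472755149007 [0.5665 0.2609 0.1593] [-0.51 -0.2  -3.33] 17.4333
```

View pics/h1v.png

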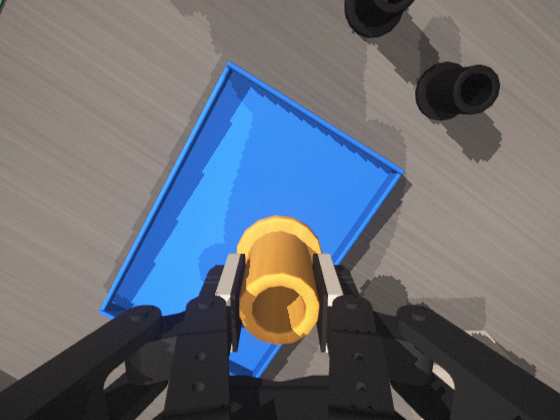

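The bushing is held upright between the pads: plain end near (279,308), flange top edge at row 216. I'll measure its offset from the TCP with the same camera.

Run:
```python
from h import *
p,im=load("h1"); H,S,V=hsv(im)
ee=np.array([.5665,.2609,.1593])
x0=R.from_rotvec(down(.6)).as_matrix()
for v in(180,200,215,230):
    try:
        e=bore(im,(279,312),v); w=plane(p,e[0],ee[2]+.0125); print(v,np.round(e[0],1),np.round(e[1],1),round(e[2]),"tool off mm",(x0.T@(w-ee)*1e3).round(2))
    except Exception as x: print(v,x)
# predicted flange-face and top circles, drawn for dx=0
a=np.linspace(0,2*np.pi,60)
def circ(r,z,dx): return np.array([proj(p,ee+x0@np.array([dx+r*np.cos(t),r*np.sin(t),z])) for t in a])
m=(H>8)&(H<32)&(S>80)&(V>60); ys,xs=np.where(m); print("brass rows",ys.min(),ys.max(),"cols",xs.min(),xs.max())
for dx in(-.002,-.001,0,.001): 
    c=circ(.021,.0375,dx);c6=circ(.021,.0315,dx);t=circ(.015,-.0125,dx);bo=circ(.0095,-.0125,dx); print(dx,"face top row",c[:,1].min().round(1),"flange upper",c6[:,1].min().round(1),"end bottom",t[:,1].max().round(1),"end cols",t[:,0].min().round(1),t[:,0].max().round(1),"bore",bo[:,1].min().round(1),bo[:,1].max().round(1), bo[:,0].min().round(1),bo[:,0].max().round(1))
H_=im[280:345,279]; print([int(x) for x in V[270:346:3,279]])
```

```text
180 min() iterable argument is empty
200 [303.9 305.5] [ 3.4 10.7] 171 tool off mm [  1.04   9.13 -12.5 ]
215 [303.4 306.7] [ 4.5 18.1] 176 tool off mm [  0.55   8.98 -12.5 ]
230 min() iterable argument is empty
brass rows 216 344 cols 237 321
-0.002 face top row 215.5 flange upper 219.4 end bottom 348.1 end cols 237.0 319.9 bore 289.4 335.4 252.2 304.7
-0.001 face top row 213.5 flange upper 217.4 end bottom 345.8 end cols 236.9 320.0 bore 286.9 333.1 252.2 304.8
0 face top row 211.5 flange upper 215.3 end bottom 343.5 end cols 236.8 320.1 bore 284.3 330.8 252.1 304.8
0.001 face top row 209.5 flange upper 213.2 end bottom 341.2 end cols 236.7 320.2 bore 281.8 328.4 252.0 304.9
[206, 240, 254, 252, 248, 223, 119, 117, 122, 119, 119, 118, 117, 120, 118, 116, 118, 117, 116, 117, 116, 151, 180, 175, 167, 244]
```

Run:
```python
from h import *
rv=down(.6); g=np.array([.5188,.0413])
env.movep([*g,.16],rv); settle([*g,.135],rv)
f0=env.get_ft_force(); print("f0",f0.round(2)); p,im=snap("wrist","i0")
for z in(.118,.105,.092): 
    s=env.move_straight([*g,z],rv,feed=.05,force_limit=12); print(s,env.get_ee_pos().round(4),(env.get_ft_force()-f0).round(2),env.get_torque().round(2))
    if s: break
else:
    s=env.move_straight([*g,.0785],rv,feed=.03,force_limit=14); print("seat",s,env.get_ee_pos().round(4),(env.get_ft_force()-f0).round(2))
env.dwell(.1); p,im=snap("wrist","i1"); print(round(env.get_clock(),2),env.get_finger_gap(),env.get_ee_pos().round(4),(env.get_ft_force()-f0).round(2))
cv2.imwrite("pics/i01.png",cv2.resize(np.hstack([load("i0")[1],im]),(800,300),interpolation=cv2.INTER_AREA))
```

```text
at [0.5187 0.0414 0.1349] err mm [ 0.08 -0.14  0.13] t 19.73
f0 [ 0.47 -0.39 -2.16]
False [0.5186 0.0415 0.1176] [-0.17  0.05  1.24] [0.01 0.01 0.04]
False [0.5185 0.0414 0.1046] [-0.73  0.6   0.31] [ 0.07 -0.05  0.  ]
False [0.5185 0.0413 0.0916] [0.24 1.51 0.71] [ 0.01  0.02 -0.03]
seat True [0.5192 0.0412 0.0827] [-2.22 -0.19  7.57]
21.62 0.33687133231822874 [0.5192 0.0413 0.0827] [-1.56 -0.19  7.74]
```

View pics/i01.png

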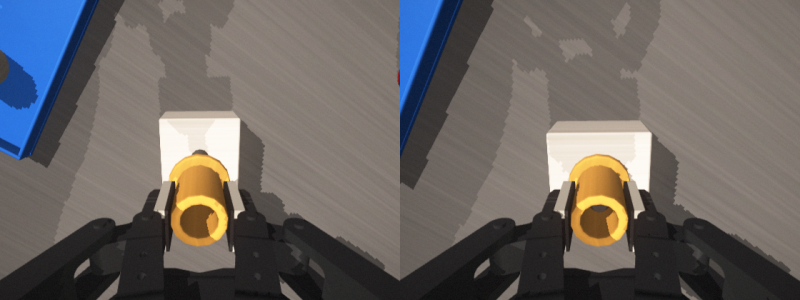

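It touched down at the expected seat height (0.0827, expected 0.0825 to 0.0828). I'll press a little more so the flange sits flat, then compare the image rows and draw off.

Run:
```python
from h import *
rv=down(.6)
f0=np.array([.47,-.39,-2.16]); e=env.get_ee_pos()
s=env.move_straight([.5188,.0413,e[2]-.003],rv,feed=.02,force_limit=15); env.dwell(.4)
es=env.get_ee_pos();print("pressed",s,es.round(4),(env.get_ft_force()-f0).round(2),env.get_torque().round(2)); snap("wrist","i2")
env.move_straight([.5188,.0413,.17],rv,feed=.08); env.dwell(.3); print("off",env.get_ee_pos().round(4),env.get_finger_gap(),(env.get_ft_force()-f0).round(2),round(env.get_clock(),2)); snap("wrist","i3")
for t in("h1","i0","i1","i2","i3"):
    p,im=load(t);H,S,V=hsv(im);m=(H>8)&(H<32)&(S>80)&(V>60);m[:200]=0
    c,a,ct=blob(m,(279,290),1500); x,y,w,h=cv2.boundingRect(ct); col=V[270:346,279]; k=np.where(col<140)[0]+270
    print(t,"rows",y,y+h-1,"cols",x,x+w-1,"bore rows",k.min() if len(k) else 0,k.max() if len(k) else 0)
```

```text
pressed True [0.5192 0.0413 0.0827] [-2.09 -0.53  8.14] [-0.06  0.26  0.02]
off [0.5187 0.0414 0.1698] 0.3366563503649486 [-0.66 -0.42  0.54] 23.83
h1 rows 216 344 cols 237 321 bore rows 287 332
i0 rows 215 345 cols 236 321 bore rows 287 345
i1 rows 216 345 cols 236 321 bore rows 287 333
i2 rows 215 345 cols 236 321 bore rows 287 333
i3 rows 215 345 cols 236 322 bore rows 287 345
```

The bushing seated flat on the block and drew off cleanly, with unchanged attitude in the hand. Now I'll take it to the lens focus.

Run:
```python
from h import *
az=np.radians(159.5); rv,n=tilted(az,.6); M=R.from_rotvec(rv).as_matrix()
F=np.array([.6360,-.3199,.1330])+.0975*n; E=F+.0377*n+.0005*M[:,0]; print("F",F.round(4),"E",E.round(4))
env.move_straight([.5188,.0413,.25],down(.6),feed=.15)
env.movep([.53,-.12,.36],down(.6)); env.movep(E+n*.06,rv); print(round(env.get_clock(),2))
settle(E+n*.02,rv); settle(E,rv,feed=.06,n=3); env.dwell(.3)
ee=env.get_ee_pos(); Ra=R.from_rotvec(env.get_tool_rot()).as_matrix()
print("axis err deg",np.degrees(np.arccos(-Ra[:,2]@n)),"face",(ee+Ra[:,2]*.0377-.0005*Ra[:,0]).round(4),"gap",env.get_finger_gap(),env.get_finger_force(),env.get_joint_vel().round(3),round(env.get_clock(),2))
p,im=snap("wrist","f1"); ps,s=snap("scene","fs"); pt,t=snap("top","ft")
c=proj(ps,F);c2=proj(pt,F); print("F in scene",c.round(1),"top",c2.round(1))
cr=lambda im,c:cv2.resize(im[int(c[1])-45:int(c[1])+45,int(c[0])-60:int(c[0])+60],(400,300),interpolation=cv2.INTER_CUBIC)
cv2.imwrite("pics/f.png",np.vstack([np.hstack([cr(s,c),cr(t,c2)]),np.hstack([cv2.resize(im,(400,300)),cv2.resize(s,(400,300))])]))
```

```text
F [ 0.5903 -0.3028  0.2174] E [ 0.5731 -0.2959  0.2502]
26.11
at [ 0.5637 -0.2923  0.2674] err mm [-0.04 -0.09  0.12] t 27.61
at [ 0.5731 -0.2959  0.2501] err mm [-0.01 -0.04  0.1 ] t 29.04
axis err deg 0.0038239238748622078 face [ 0.5904 -0.3028  0.2174] gap 0.3341783994338911 59.34614332392812 [ 0.     0.001 -0.001 -0.001 -0.001  0.    -0.   ] 29.34
F in scene [178.3 199.4] top [361.2 196. ]
```

View pics/f.png

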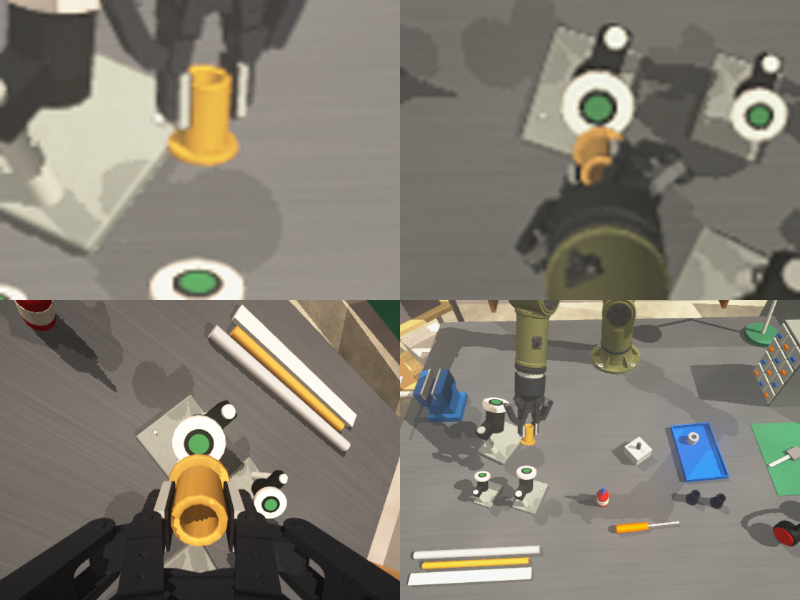

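The held bushing's flange sits at its predicted place in the scene view (crop centre, within about 1 px) and the top view. In the wrist view its column (279) matches the glass column (279). The bystanders look undisturbed, so I'm handing in.

```bash
python3 -c "
from h import *
print(env.get_ee_pos().round(4),env.get_clock()); print(env.sign_off())"
```

```text
[ 0.5731 -0.2959  0.2502] 29.4917
the job is handed in; nothing more can be done
None
```

I ran the bushing fully onto the gauge pin and drew it off, then handed in at 29.5 s with it held at rest at the lens focus, flange towards the glass; the 100 mm distance is good to about 3 mm, because the glass measured 133 mm above the bench, not 130, and I aimed between the two.

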